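# Stand the clean cutting board in the rack

### The job

At this specimen-cutting bench two small wooden boards lean in the draining stand. Take the one with the four square corners and stand it upright, same short edge down, in the empty slot of the wire rack, fully down and about midway along the slot, lowering it in rather than dropping it. Leave the round-topped board in the stand and the board already in the rack where they are.

Things in the scene. Friction and masses are not known exactly. Their poses are not given: they have to be found in the camera images.
- board: Board to move: light wood, square corners, 110 wide (x) x 12 thick (y) x 140 mm tall (z up it). Origin: middle of its lower edge, on the ledge of a fixed steel stand 30 mm up. It leans 20 deg, top to its -y side, on a back plate covering the lower 75 mm; a 12 mm lip is in front. The upper 65 mm are free: pinch across the thickness at the top middle, lift out along z. 0.13 kg.
- round_top: Bystander, leave alone: same wood and same 110 x 12 x 140 mm, but with a half-round top; leans in the same stand in the same way, 150 mm beside the other, centre to centre along the stand; which is nearer the robot varies. Origin at the middle of its lower edge, axes as for the board.
- slot: Empty slot of the fixed wire rack: black rubber strip 150 x 20 mm on its floor. Origin: centre of the strip's top, where the board is to stand, 10 mm above the table; x along the slot, y across, z up. Slot 22 mm wide between 6 mm steel wires (at x = -35 and +35 mm) upright to 52 mm above the origin, slanting apart to a 46 mm mouth at 78 mm. The base is 160 mm long (x).
- stored: Bystander, leave alone: a rectangular wooden board 110 x 14 x 105 mm tall standing upright in the rack's only other slot, 70 mm to the +y or -y side of the empty one (varies), leaving a gap of 57 mm between the two boards. Origin at the middle of its lower edge, x along its width, y normal to its faces, z up.

How it is judged:
By the outcome, as a careful person would: the job done as asked, in the order asked, and still so for the second after the job is handed in, with the robot touching nothing.
It also fails if it takes over 40 s, if anything falls off the work surface, if the arm or the gripper's body presses on something with over 40 N, if the wrist force passes 120 N, or if a joint passes its speed limit or range.

### The arm

A 6-joint arm with a two-finger parallel gripper is mounted at the origin on the work surface. World frame = base frame: x ahead of the robot, y to its left, z up, the work surface at z = 0. Lengths are in mm, angles in degrees, forces in N, time in s.
With the tool pointing down it reaches from about 300 to 850 mm from the base axis. Payload 4.2 kg.
Tool frame: the origin (TCP) lies on the centre line of the jaws, within the pads' length; the fingertips stand env.nose_length ahead of it and the grasp point (between the pads) lies 2 mm behind it (env.nose_length is the distance from the TCP to the fingertips, in mm); z points along the fingers, y is the direction in which the jaws open and shut (so a half turn about z gives the same grasp; the last joint's range is limited). The gripper opens to 91 mm and grips with 3 to 60 N. Pads are 32 mm wide; open, the fingers measure 118 mm over their backs; the gripper's body (76 mm by 178 mm) begins 60 mm behind the grasp point.
Start: joints at [68.927, 18.312, 89.639, -0, 72.044, -1.146], TCP at [195.98, 540.586, 230.976] pointing down, gripper open.
Joint ranges: [-177.97, 177.97], [-48.28, 115.42], [12.27, 149.76], [-77.06, 257.06], [2.81, 150.46], [-146.56, 146.56]. Speed limits (degrees/s): [147.25, 147.25, 180, 180, 180, 180].

### API

Orientations are given as [roll, pitch, yaw] about the fixed x, y, z axes, in that order (R = Rz(yaw) Ry(pitch) Rx(roll)).
In Python, from workcell import env gives the robot as it stands. The module is installed in compiled form; this text tells all that it offers.
- The arm moves only by the tool jog_arm, never from a script. Its argument "deltas" is a list that holds one entry, the list of rows, each a list of 5 numbers: the shift along the tool's x, y, z in m, then the turn about the tool's z in degrees, then the finger opening in m, from 0 to 0.0912. A call has 1 to 20 rows; each row is the pose to reach, as a shift and turn from the pose commanded when the call began, along the tool's axes at that moment; what a row does not reach only later rows make up. A row lasts 1/12 s, in which the tool goes at most 41.7 mm and 7.16 degrees, less where a joint would pass 70% of its speed; a pose out of reach is approached as far as the arm can. A call with a gripper value outside its range is refused whole. The fingers move at their own pace and stop on an object; "grip_force" is the grip in N (left out, the last holds). Time passes only in rows, so rows that repeat a pose let the fingers close. It gives the time, the measured TCP pose, the force and the opening at its end, in the units of the state.
- env.state(): the state, without advancing time (a new reading comes with each control period).
- env.grab_frame(name): name is "side" or "top"; returns the picture (420x560x3 uint8, red, green, blue); there is no depth.
- env.camera_params(name): a dict with "fx", "fy", "cx", "cy" (pixels), "xyz" and "orientation" of the camera in the world. Camera axes: x right, y down, z forward; pixel columns grow to the right and rows downward; lengths in mm; the calibration is good to about 2 mm. A picture is of the moment at which its call begins. camera_params takes no time and is no camera call.
- env.job_done(): hands the job in, once; it reports no verdict.
Trained networks look in the newest picture that a camera, given by its name, has taken for a name from the list of things; names that differ only in an ending like _2 or _b are one class to them, and where a whole thing is asked for, a point or a joint stands for the part that bears it (a point fixed in the world has none). Each returns a list of dicts, best first, with "conf" (0 to 1); they miss things now and then, are a little off and sometimes report something else, mostly with a low value. They report only what shows in the picture. A call takes as long as a camera call.
- env.look_for(camera, label): "xyz" ([x, y, z] in mm, in world coordinates, good to about 4 mm: the middle of the surface that is visible of it).
The state is a dict: "time_s": time; "qpos": joint angles; "qvel": joint speeds; "effort": joint torques, N m; "ee_pos": TCP position; "ee_rot": TCP orientation; "force": force on the tool from outside, world axes, zero at the start; "torque": the same for the moment, N m; "gripper_width": finger opening in mm.
Only numpy, scipy, OpenCV 4.12 (cv2) and the standard library are available. Lean on these libraries where they do the work, as an engineer would, in place of code of your own. Each camera call takes 0.05 s, during which the arm holds its last target.

## Working session

There is one attempt and no reset: what is moved stays moved. The work goes in short steps, Python scripts to look and compute and a tool call to move; the robot and the scene stay as the last step left them, time stands still between calls to the robot, and variables do not carry over. Pictures are saved under pics/ and viewed, and the job is handed in when it is done.

Besides the shell and the picture viewer there is one more tool, called after "Request:" by a JSON object that holds its "api" and its "payload". jog_arm: Moves the arm, as the interface text tells. Its arguments: {"type":"object","properties":{"deltas":{"type":"array"},"grip_force":{"type":"number"}},"required":["deltas"]}

```bash
mkdir -p pics
python3 - <<'E'
from workcell import env
import cv2
print(env.state()); print(env.nose_length)
for c in ("side","top"):
    im=env.grab_frame(c); cv2.imwrite(f"pics/{c}0.png",im[:,:,::-1]); print(c,env.camera_params(c))
    for l in ("board","round_top","slot","stored"):
        print(c,l,[(([round(v) for v in d["xyz"]]),round(d["conf"],2)) for d in env.look_for(c,l)])
E
```

```text
{'time_s': 0.0, 'qpos': array([ 6.89276414e+01,  1.83549472e+01,  8.97082082e+01, -2.90650147e-04,
        7.20426132e+01, -1.14779302e+00]), 'qvel': array([-0.0154904 , -0.06670567, -0.04298664, -0.0369901 , -0.00476158,
       -0.0231558 ]), 'effort': array([ 2.27352008e-03, -4.12478435e+01, -2.31972903e+01,  7.30397925e-02,
        4.57240990e-02, -1.51472696e-04]), 'ee_pos': array([195.79619974, 540.12792941, 230.07489443]), 'ee_rot': array([-1.79894247e+02, -1.84242432e-03,  1.60075523e+02]), 'force': array([ 0.56783914,  0.01209929, -0.30376217]), 'torque': array([0.02625217, 0.02097053, 0.00679933]), 'gripper_width': 91.09079980186483}
17.0
side {'fx': 444.3064371559839, 'fy': 444.3064371559839, 'cx': 275.76154516276773, 'cy': 208.8545889204908, 'xyz': array([534.7603936 , 676.71144523, 606.4667589 ]), 'orientation': array([-127.96883283,    0.30067075,  179.86999937])}
side board [([590, 187, 108], 0.71)]
side round_top [([449, 206, 95], 0.63)]
side slot [([455, -187, 13], 0.45)]
side stored [([514, -112, 74], 0.89)]
top {'fx': 473.81511789565803, 'fy': 473.81511789565803, 'cx': 287.589893726043, 'cy': 207.3061450589736, 'xyz': array([416.14920418, -35.34389907, 961.60867483]), 'orientation': array([-1.72785111e+02, -8.44243728e-03, -8.89278985e+01])}
top board [([587, 168, 158], 0.79), ([442, 188, 142], 0.5)]
top round_top [([442, 191, 141], 0.95)]
top slot [([510, -190, 11], 0.79)]
top stored [([515, -113, 117], 0.73)]
```

View pics/side0.png

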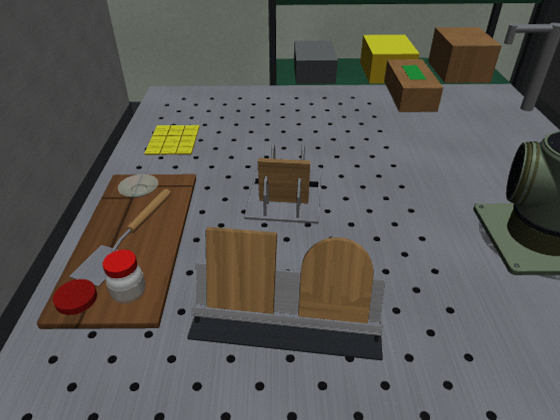

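View pics/top0.png

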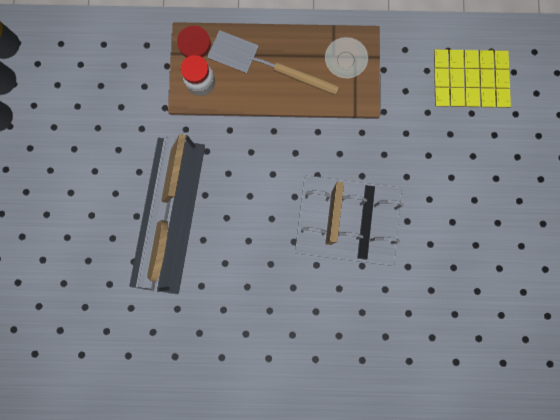

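Run:
```python
import cv2
s=cv2.imread("pics/side0.png");t=cv2.imread("pics/top0.png")
def crop(im,x,y,w,h,k,n):
    cv2.imwrite(n,cv2.resize(im[y:y+h,x:x+w],None,fx=k,fy=k,interpolation=cv2.INTER_CUBIC))
crop(s,180,220,130,100,6,"pics/a1.png")
crop(t,125,125,90,90,6,"pics/a2.png")
crop(t,290,170,120,100,6,"pics/a3.png")
crop(s,240,140,90,90,6,"pics/a4.png")
```

```text
(no output)
```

View pics/a1.png

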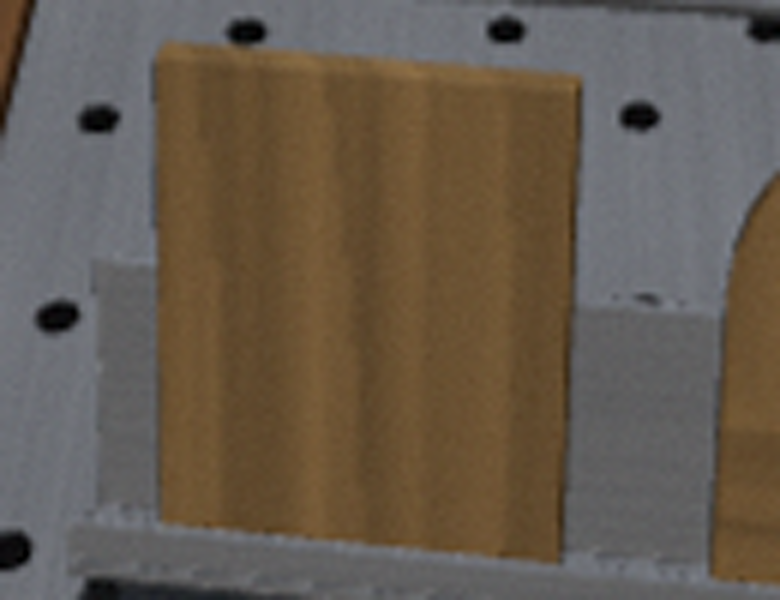

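View pics/a2.png

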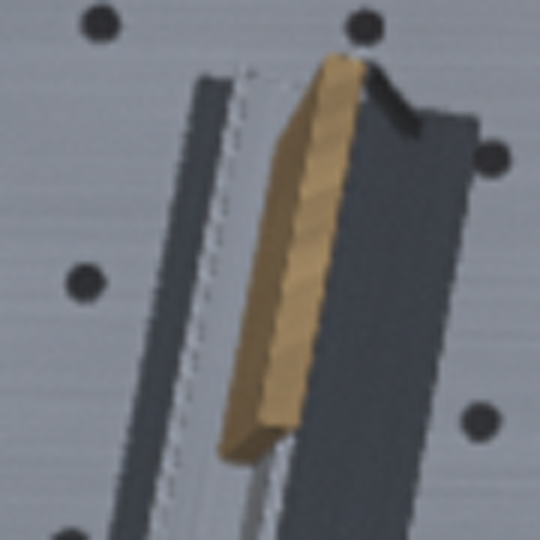

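View pics/a3.png

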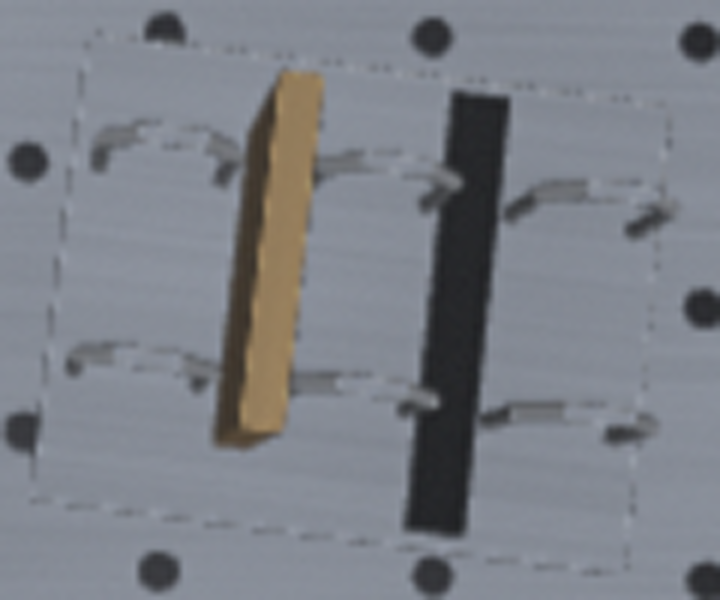

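View pics/a4.png

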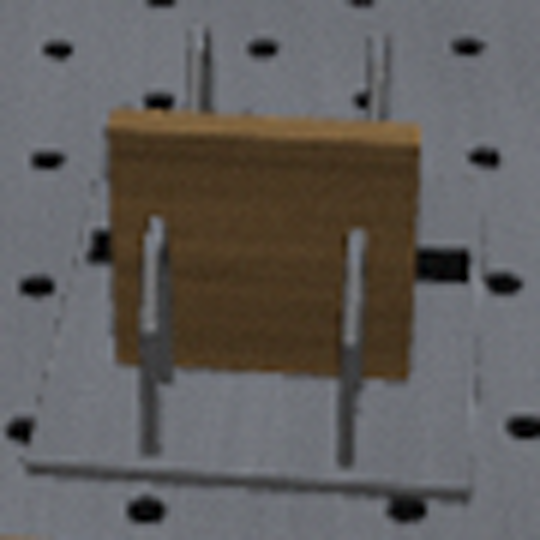

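```bash
cat > h.py <<'E'
import numpy as np
from workcell import env
from scipy.spatial.transform import Rotation as Ro
from scipy.optimize import least_squares
C={c:env.camera_params(c) for c in("side","top")}
def proj(c,P):
    p=C[c];R=Ro.from_euler("xyz",p["orientation"],degrees=True).as_matrix()
    q=(np.atleast_2d(P)-p["xyz"])@R
    return np.c_[p["fx"]*q[:,0]/q[:,2]+p["cx"],p["fy"]*q[:,1]/q[:,2]+p["cy"]]
def pose(x,y,z,yaw,lean=0): # lean: top to -y
    R=Ro.from_euler("xyz",[lean,0,yaw],degrees=True).as_matrix()
    return lambda L:np.atleast_2d(L)@R.T+[x,y,z]
def px(u,off,k=6): return (np.array(u)+.5)/k-.5+off
E
python3 - <<'E'
from h import *
S=px([(160,44),(580,76),(160,62),(580,88)],[180,220]);SL=[(55,-6,140),(-55,-6,140),(55,6,140),(-55,6,140)]
T=px([(365,62),(330,55),(298,428),(260,425)],[125,125]);TL=[(55,-6,140),(55,6,140),(-55,-6,140),(-55,6,140)]
for cams in("st","s","t"):
    def f(v,full=0):
        m=pose(v[0],v[1],30,v[2],20); r=[]
        if "s" in cams:r.append(proj("side",m(SL))-S)
        if "t" in cams:r.append(proj("top",m(TL))-T)
        return np.concatenate(r).ravel()
    o=least_squares(f,[590,210,-8]); print(cams,o.x.round(1),o.fun.round(1)); print(pose(o.x[0],o.x[1],30,o.x[2],20)([[0,0,140],[0,0,0]]).round(1))
U=px([(453,92),(510,97),(464,535),(404,529)],[290,170]);UL=[(75,10,0),(75,-10,0),(-75,-10,0),(-75,10,0)]
o=least_squares(lambda v:(proj("top",pose(v[0],v[1],10,v[2])(UL))-U).ravel(),[510,-190,-5]);print("slot",o.x.round(1),o.fun.round(1))
W=px([(282,72),(323,75),(283,431),(240,431)],[290,170]);WL=[(55,7,105),(55,-7,105),(-55,-7,105),(-55,7,105)]
W2=px([(108,112),(420,132),(118,364),(408,379)],[240,140]);W2L=[(55,-7,105),(-55,-7,105),(55,7,0),(-55,7,0)]
for k in (0,1,2):
  o=least_squares(lambda v:np.concatenate([(proj("top",pose(v[0],v[1],10,v[2])(WL))-W).ravel()*(k!=1),(proj("side",pose(v[0],v[1],10,v[2])(W2L))-W2).ravel()*(k!=0)]),[510,-120,-5]);print("stored",o.x.round(1),o.fun.round(1))
E
```

```text
st [594.5 206.8  -7.1] [ 1.2 -0.8  1.2 -0.8 -0.9 -1.1  0.3  0.  -0.1 -0.7 -1.2 -1.1  0.2  0.2
 -0.6 -0.6]
[[588.6 159.3 161.6]
 [594.5 206.8  30. ]]
s [594.5 208.2  -6.4] [ 0.5  0.1  0.8 -0.4 -1.4 -0.2  0.   0.4]
[[589.2 160.7 161.6]
 [594.5 208.2  30. ]]
t [594.  205.9  -7.6] [ 0.6 -0.1 -0.5 -0.5  0.4  0.7 -0.4 -0.1]
[[587.7 158.4 161.6]
 [594.  205.9  30. ]]
slot [ 510.9 -191.7   -6.2] [-0.1 -0.5  0.1 -0.1 -0.   0.4  0.   0.1]
stored [ 517.6 -121.8   -6.1] [-0.4 -0.6  0.4 -0.1  0.3  0.8 -0.3 -0.2  0.  -0.   0.  -0.   0.  -0.
  0.  -0. ]
stored [ 519.4 -117.2   -6.3] [-0.  -0.  -0.  -0.  -0.  -0.  -0.  -0.   0.3 -0.9  0.4 -1.5 -0.8  0.8
  0.1  1.3]
stored [ 518.3 -121.    -6.1] [-0.9 -1.  -0.  -0.5 -0.1  0.4 -0.8 -0.6  0.8 -1.8  0.8 -2.5 -0.3 -0.2
  0.5  0.2]
```

Request:
{"api": "jog_arm", "payload": {"deltas": [[[-0.497,-0.218,0,-12.7,0.044],[-0.497,-0.218,0,-12.7,0.044],[-0.497,-0.218,0,-12.7,0.044],[-0.497,-0.218,0,-12.7,0.044],[-0.497,-0.218,0,-12.7,0.044],[-0.497,-0.218,0,-12.7,0.044],[-0.497,-0.218,0,-12.7,0.044],[-0.497,-0.218,0,-12.7,0.044],[-0.497,-0.218,0,-12.7,0.044],[-0.497,-0.218,0,-12.7,0.044],[-0.497,-0.218,0,-12.7,0.044],[-0.497,-0.218,0,-12.7,0.044],[-0.497,-0.218,0,-12.7,0.044],[-0.497,-0.218,0,-12.7,0.044],[-0.497,-0.218,0,-12.7,0.044],[-0.497,-0.218,0,-12.7,0.044],[-0.497,-0.218,0,-12.7,0.044],[-0.497,-0.218,0,-12.7,0.044],[-0.497,-0.218,0,-12.7,0.044],[-0.497,-0.218,0,-12.7,0.044]]], "grip_force": 25}}

```text
time_s: 2.17
ee_pos: [588.3, 167.2, 231.3]
ee_rot: [180.0, 0.0, 172.9]
force: [0.4, 0.2, 0.4]
gripper_width: 43.8
```

Request:
{"api": "jog_arm", "payload": {"deltas": [[[0,-0.001,0.03,0,0.044],[0,-0.001,0.055,0,0.044],[0,-0.001,0.075,0,0.044],[0,-0.001,0.082,0,0.044],[0,-0.001,0.082,0,0.044],[0,-0.001,0.082,0,0.044]]]}}

```text
time_s: 2.67
ee_pos: [589.1, 165.7, 149.6]
ee_rot: [180.0, 0.0, 172.8]
force: [-0.1, -0.2, -0.5]
gripper_width: 43.7
```

Run:
```python
from workcell import env
import cv2,numpy as np
s=env.grab_frame("side")[:,:,::-1];t=env.grab_frame("top")[:,:,::-1]
a=cv2.resize(s[170:350,170:320],(400,480));b=cv2.resize(t[110:230,110:210],(400,480))
cv2.imwrite("pics/b.png",np.hstack([a,b]));print(env.state()["force"])
```

```text
[-0.07897168  0.4020928  -0.19469862]
```

View pics/b.png

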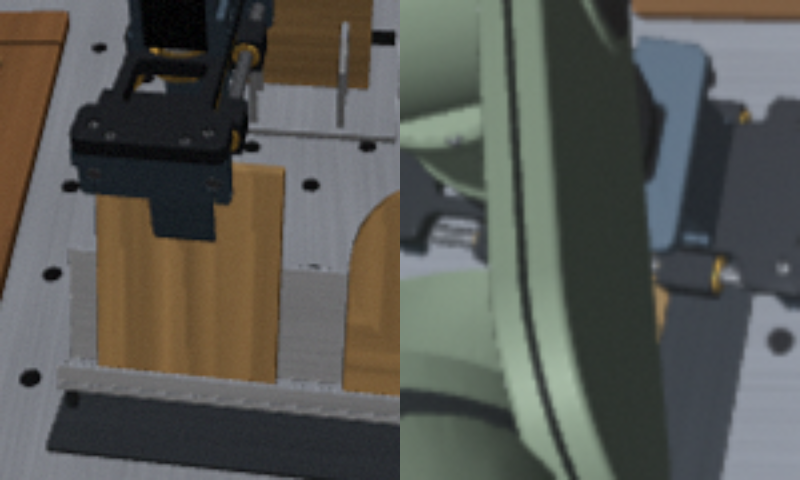

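Request:
{"api": "jog_arm", "payload": {"deltas": [[[0,0.006,0,0,0.044],[0,0.012,0,0,0.044],[0,0.017,0,0,0.044],[0,0.022,0,0,0.042],[0,0.027,0,0,0.04],[0,0.031,0,0,0.038],[0,0.034,0,0,0.036],[0,0.036,0,0,0.034],[0,0.037,0,0,0.032],[0,0.038,0,0,0.03],[0,0.038,0,0,0.03]]]}}

```text
time_s: 3.68
ee_pos: [593.6, 203.0, 148.9]
ee_rot: [180.0, -0.0, 172.8]
force: [-0.0, -0.4, -0.8]
gripper_width: 30.1
```

Run:
```python
from workcell import env
import cv2,numpy as np
s=env.grab_frame("side")[:,:,::-1]
cv2.imwrite("pics/c.png",cv2.resize(s[150:350,150:400],(750,600)));print(env.state()["force"])
```

```text
[ 0.50122892  0.39098645 -0.53739868]
```

View pics/c.png

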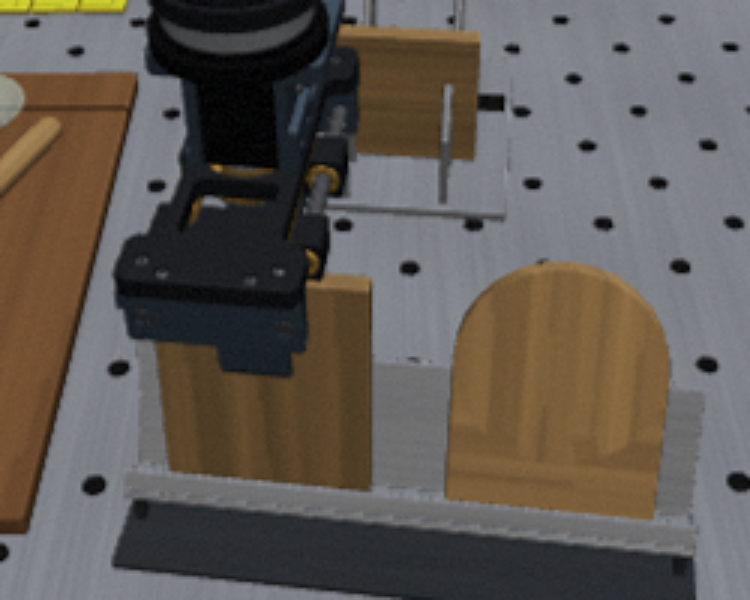

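The board has tipped up with the finger and now stands nearly upright, its lower edge behind the lip. Next I close the jaws and lift.

Request:
{"api": "jog_arm", "payload": {"deltas": [[[0,0.001,0,0,0.026],[0,0.002,0,0,0.022],[0,0.002,0,0,0.018],[0,0.002,0,0,0.014],[0,0.002,0,0,0.008],[0,0.002,0,0,0.008],[0,0.002,0,0,0.008],[0,0.002,0,0,0.008]]]}}

```text
time_s: 4.4
ee_pos: [593.9, 205.5, 149.0]
ee_rot: [179.9, 0.0, 172.8]
force: [0.4, 2.3, -0.7]
gripper_width: 11.9
```

Run:
```python
from workcell import env
import cv2,numpy as np
s=env.grab_frame("side")[:,:,::-1]
cv2.imwrite("pics/d.png",cv2.resize(s[150:350,150:400],(750,600)));print(env.state()["force"],env.state()["torque"])
```

```text
[ 0.70132714  2.61485958 -0.78902964] [ 0.73598445 -0.10154456 -0.11743155]
```

View pics/d.png

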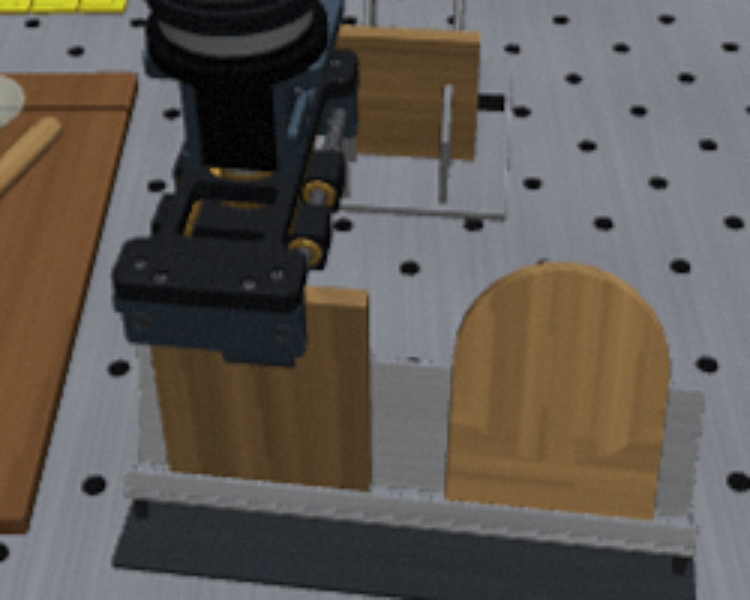

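Request:
{"api": "jog_arm", "payload": {"deltas": [[[0,0,-0.004,0,0.008],[0,0,-0.01,0,0.008],[0,0,-0.018,0,0.008],[0,0,-0.03,0,0.008],[0,0,-0.045,0,0.008],[0,0,-0.065,0,0.008],[0,0,-0.09,0,0.008],[0,0,-0.11,0,0.008],[0,0,-0.12,0,0.008],[0,0,-0.12,0,0.008],[0,0,-0.12,0,0.008],[0,0,-0.12,0,0.008]]]}}

```text
time_s: 5.45
ee_pos: [593.1, 204.6, 267.4]
ee_rot: [-179.9, -0.1, 172.8]
force: [0.3, -0.3, -1.6]
gripper_width: 11.7
```

Run:
```python
from workcell import env
import cv2,numpy as np
s=env.grab_frame("side")[:,:,::-1]
cv2.imwrite("pics/e.png",cv2.resize(s[100:350,150:450],(720,600)));print(env.state()["force"],env.state()["torque"])
```

```text
[-0.20807717  0.01774363 -1.54433097] [0.01248559 0.07499532 0.02969669]
```

View pics/e.png

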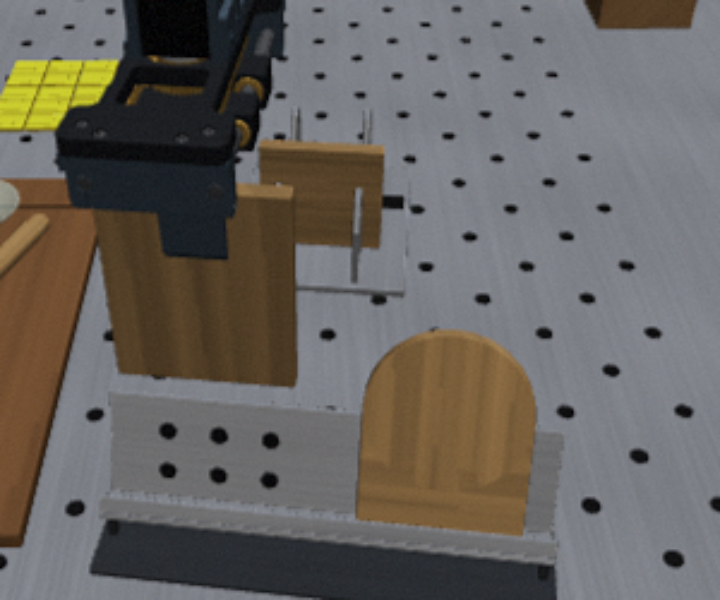

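Run:
```python
from h import *
P=(np.array([(118,374),(297,386),(294,199)])+.5)/2.4-.5+[150,100]
L=[(55,6,0),(-55,6,0),(-55,6,140)]
tc=env.state()["ee_pos"]
yd=np.array([np.sin(np.radians(7.2)),np.cos(np.radians(7.2))]);xd=np.array([yd[1],-yd[0]])
def f(v):
    R=Ro.from_euler("z",-7.2,degrees=True)*Ro.from_euler("y",v[2],degrees=True)
    c=np.r_[tc[:2]+xd*v[0]+0*yd,v[1]]
    return (proj("side",R.apply(L)+c)-P).ravel()
o=least_squares(f,[0,150,0]);print(tc,o.x,o.fun.round(2))
print(env.state()["qpos"].round(1))
```

```text
[593.03876357 204.57772959 267.14763642] [ 5.52233247e-01  1.51045182e+02 -7.60926567e-04] [ 0.16 -0.06 -0.23  1.19  0.04 -0.87]
[ 18.   22.2  78.6  -0.   79.5 -64.8]
```

Request:
{"api": "jog_arm", "payload": {"deltas": [[[0.002,-0.02,0,0,0.008],[0.004,-0.05,0,0,0.008],[0.007,-0.085,0,0,0.008],[0.01,-0.12,0,-0.5,0.008],[0.013,-0.155,0,-1,0.008],[0.016,-0.19,0,-1,0.008],[0.019,-0.225,0,-1,0.008],[0.021,-0.26,0,-1,0.008],[0.024,-0.295,0,-1,0.008],[0.027,-0.33,0,-1,0.008],[0.029,-0.36,0,-1,0.008],[0.031,-0.385,0,-1,0.008],[0.032,-0.4,0,-1,0.008],[0.032,-0.4035,0,-1,0.008],[0.032,-0.4035,0,-1,0.008],[0.032,-0.4035,0,-1,0.008],[0.032,-0.4035,0,-1,0.008]]]}}

```text
time_s: 6.92
ee_pos: [511.4, -190.2, 268.5]
ee_rot: [179.9, -0.0, 173.8]
force: [-0.1, 0.8, -0.9]
gripper_width: 11.6
```

Run:
```python
from h import *
import cv2
s=env.grab_frame("side")[:,:,::-1];t=env.grab_frame("top")[:,:,::-1]
cv2.imwrite("pics/f1.png",cv2.resize(s[80:240,200:360],(600,600),interpolation=cv2.INTER_CUBIC))
cv2.imwrite("pics/f2.png",cv2.resize(t[150:290,270:430],(686,600),interpolation=cv2.INTER_CUBIC))
st=env.state();print(st["ee_pos"],st["ee_rot"],st["force"],st["qpos"].round(1))
m=pose(510.9,-191.7,10,-6.2)
print("strip side",((proj("side",m([(-75,10,0),(-75,-10,0),(75,10,0),(75,-10,0)]))-[240,140]+.5)*6-.5).round())
```

```text
[ 511.54820831 -190.19607022  268.81225942] [ 1.79973673e+02 -1.23247226e-02  1.73865165e+02] [ 0.91096471  0.02114944 -1.62508711] [ -21.6   14.4   89.7    0.    75.9 -105.5]
strip side [[470. 278.]
 [472. 249.]
 [ 89. 257.]
 [ 96. 228.]]
```

View pics/f1.png

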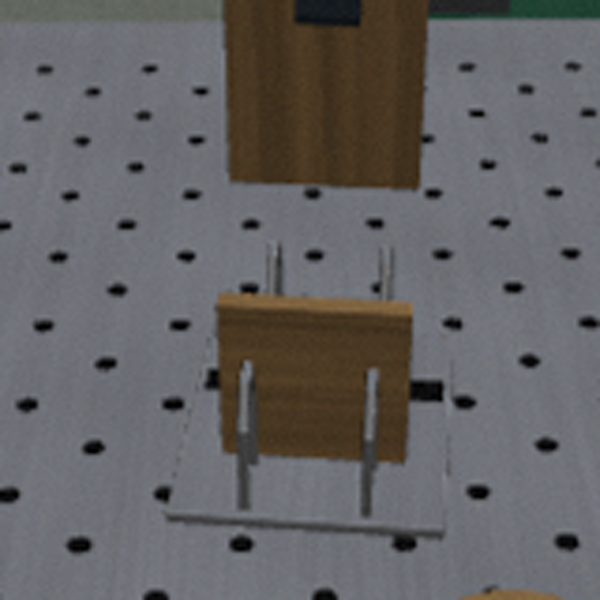

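View pics/f2.png

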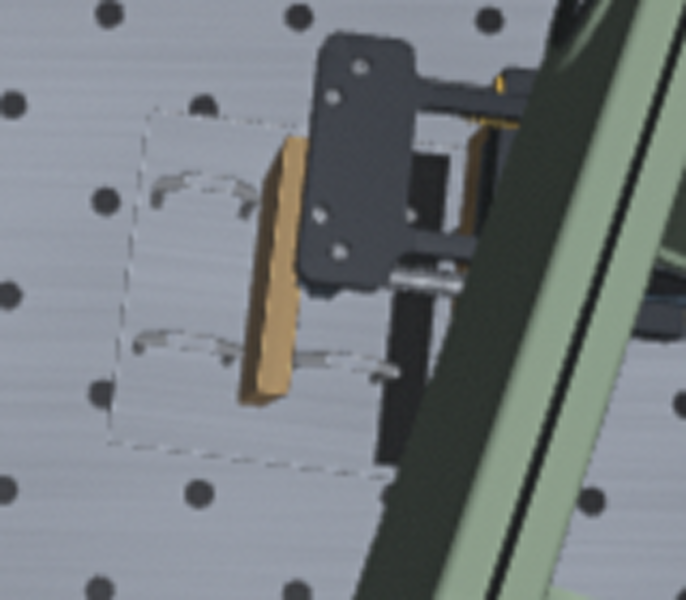

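Request:
{"api": "jog_arm", "payload": {"deltas": [[[0.001,-0.001,0.015,0,0.008],[0.001,-0.001,0.035,0,0.008],[0.001,-0.001,0.055,0,0.008],[0.001,-0.001,0.068,0,0.008],[0.001,-0.001,0.074,0,0.008],[0.001,-0.001,0.074,0,0.008],[0.001,-0.001,0.074,0,0.008],[0.001,-0.001,0.074,0,0.008]]]}}

```text
time_s: 7.68
ee_pos: [511.0, -192.2, 196.1]
ee_rot: [-180.0, 0.1, 173.8]
force: [0.6, 0.5, -0.7]
gripper_width: 12.0
```

Run:
```python
from h import *
import cv2
s=env.grab_frame("side")[:,:,::-1].copy();t=env.grab_frame("top")[:,:,::-1]
st=env.state();tc=st["ee_pos"];print(tc,st["ee_rot"],st["force"])
big=cv2.resize(s[80:240,200:360],(600,600),interpolation=cv2.INTER_CUBIC)
m=pose(tc[0],tc[1],tc[2]-116,st["ee_rot"][2]-180)
for p in (proj("side",m([(55,6,0),(-55,6,0),(-55,6,140),(55,6,140)]))-[200,80]+.5)*3.75-.5: cv2.circle(big,tuple(int(v) for v in p.round()),3,(0,0,255),-1)
cv2.imwrite("pics/g1.png",big)
cv2.imwrite("pics/g2.png",cv2.resize(t[150:290,270:430],(686,600),interpolation=cv2.INTER_CUBIC))
```

```text
[ 510.87800905 -192.33930486  196.05779157] [-1.79969845e+02  1.25852907e-01  1.73784889e+02] [ 0.69922801 -0.19433241 -0.82074451]
```

View pics/g1.png

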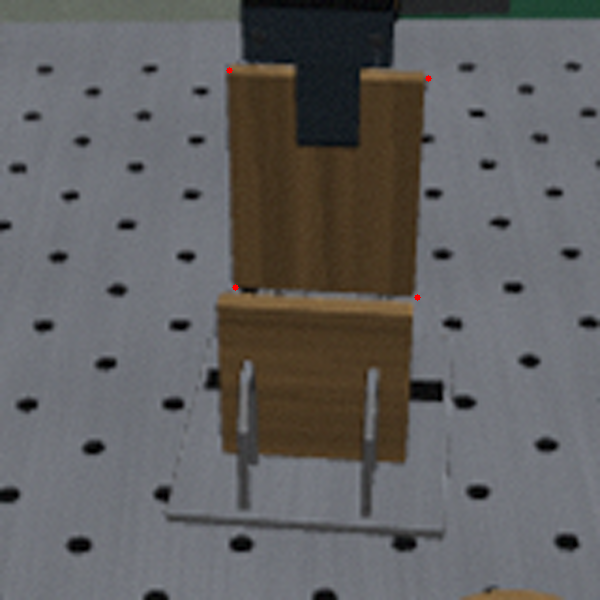

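View pics/g2.png

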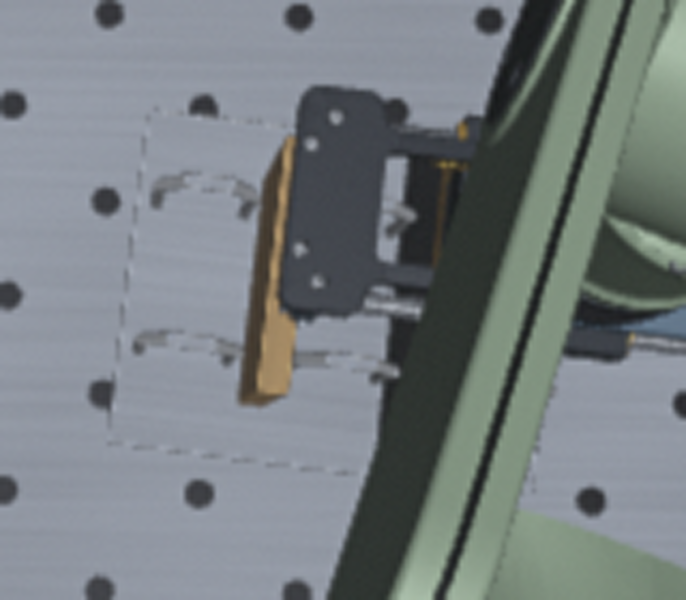

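Request:
{"api": "jog_arm", "payload": {"deltas": [[[0,0.0005,0.01,0,0.008],[0,0.0005,0.02,0,0.008],[0,0.0005,0.03,0,0.008],[0,0.0005,0.04,0,0.008],[0,0.0005,0.048,0,0.008],[0,0.0005,0.055,0,0.008],[0,0.0005,0.06,0,0.008],[0,0.0005,0.063,0,0.008],[0,0.0005,0.065,0,0.008],[0,0.0005,0.065,0,0.008],[0,0.0005,0.065,0,0.008]]]}}

```text
time_s: 8.7
ee_pos: [510.5, -191.8, 130.2]
ee_rot: [-180.0, 0.0, 173.8]
force: [0.3, -0.2, -1.7]
gripper_width: 11.7
```

No contact yet, about 4–5 mm to go. I go on slowly, watching the force.

Request:
{"api": "jog_arm", "payload": {"deltas": [[[0,0,0.001,0,0.008],[0,0,0.0015,0,0.008],[0,0,0.002,0,0.008],[0,0,0.0025,0,0.008],[0,0,0.003,0,0.008],[0,0,0.003,0,0.008],[0,0,0.003,0,0.008]]]}}

```text
time_s: 9.28
ee_pos: [510.4, -191.8, 127.0]
ee_rot: [180.0, 0.0, 173.8]
force: [0.2, 1.0, -0.0]
gripper_width: 11.7
```

Run:
```python
from h import *
st=env.state();print(st["ee_pos"],st["force"],st["torque"])
```

```text
[ 510.35927074 -191.763473    127.04383333] [ 0.24548066  0.98298334 -0.04581286] [-0.00707663  0.04573032  0.01379588]
```

Request:
{"api": "jog_arm", "payload": {"deltas": [[[0,0,0.0005,0,0.008],[0,0,0.001,0,0.008],[0,0,0.0015,0,0.008],[0,0,0.0015,0,0.008]]]}}

```text
time_s: 9.62
ee_pos: [510.4, -191.7, 127.0]
ee_rot: [-180.0, 0.1, 173.8]
force: [-2.4, 0.6, 8.7]
gripper_width: 11.9
```

Request:
{"api": "jog_arm", "payload": {"deltas": [[[0,0,0.0005,0,0.013],[0,0,0.0005,0,0.016],[0,0,0.0005,0,0.02],[0,0,0.0005,0,0.026],[0,0,0.0005,0,0.032],[0,0,0.0005,0,0.034],[0,0,0.0005,0,0.034]]]}}

```text
time_s: 10.2
ee_pos: [510.3, -191.7, 124.8]
ee_rot: [180.0, -0.0, 173.8]
force: [-0.4, 0.4, -0.1]
gripper_width: 33.9
```

Run:
```python
from h import *
import cv2
s=env.grab_frame("side")[:,:,::-1].copy()
st=env.state();tc=st["ee_pos"];print(tc,st["force"],st["gripper_width"])
big=cv2.resize(s[100:240,210:350],(600,600),interpolation=cv2.INTER_CUBIC)
cv2.imwrite("pics/i1.png",big)
```

```text
[ 510.27451614 -191.70741139  124.81693231] [-0.17212467  0.26530262  0.62866953] 34.18413875856433
```

View pics/i1.png

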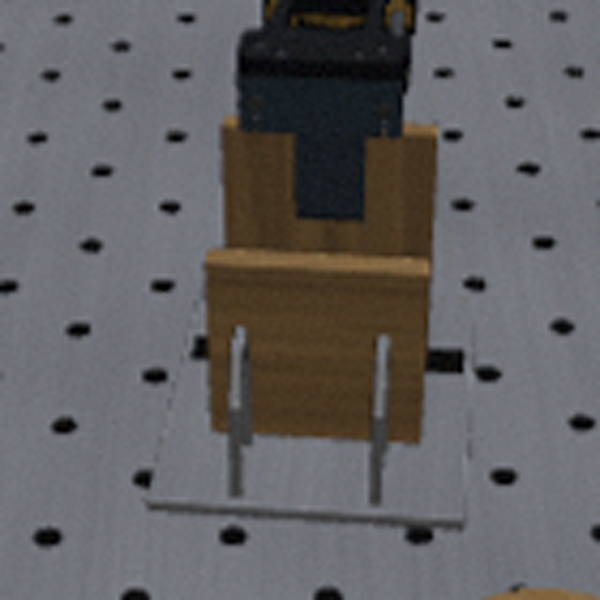

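The board stands in the slot behind the stored one, between the fingers, so I withdraw straight up.

Request:
{"api": "jog_arm", "payload": {"deltas": [[[0,0,-0.005,0,0.034],[0,0,-0.015,0,0.034],[0,0,-0.03,0,0.034],[0,0,-0.05,0,0.034],[0,0,-0.08,0,0.034],[0,0,-0.11,0,0.034],[0,0,-0.14,0,0.034],[0,0,-0.16,0,0.034],[0.1,0,-0.16,0,0.034],[0.1,0,-0.16,0,0.034],[0.1,0,-0.16,0,0.034],[0.1,0,-0.16,0,0.034],[0.1,0,-0.16,0,0.034]]]}}

```text
time_s: 11.33
ee_pos: [410.8, -181.0, 286.4]
ee_rot: [-180.0, 0.2, 173.7]
force: [0.3, 0.6, -0.0]
gripper_width: 33.9
```

Run:
```python
from h import *
import cv2
s=env.grab_frame("side")[:,:,::-1].copy();t=env.grab_frame("top")[:,:,::-1].copy()
for nm,x,y,w,h,im,c in(("j1",210,100,140,140,s,"side"),("j2",270,150,160,140,t,"top")):
    k=600/h
    big=cv2.resize(im[y:y+h,x:x+w],None,fx=k,fy=k,interpolation=cv2.INTER_CUBIC)
    m=pose(510.9,-191.7,10,-6.2)
    for p in (proj(c,m([(a,b,140) for a in(55,-55) for b in (6,-6)]))-[x,y]+.5)*k-.5: cv2.circle(big,tuple(int(v) for v in p.round()),3,(0,0,255),-1)
    cv2.imwrite(f"pics/{nm}.png",big)
cv2.imwrite("pics/j3.png",s)
print(env.state()["ee_pos"],env.state()["force"])
```

```text
[ 411.95464888 -181.19692814  285.63532074] [ 0.14275179 -0.05115924 -0.67749968]
```

View pics/j1.png

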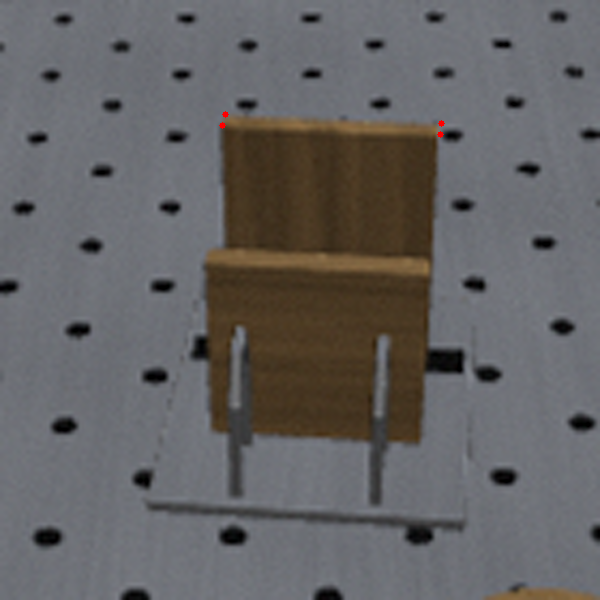

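View pics/j2.png

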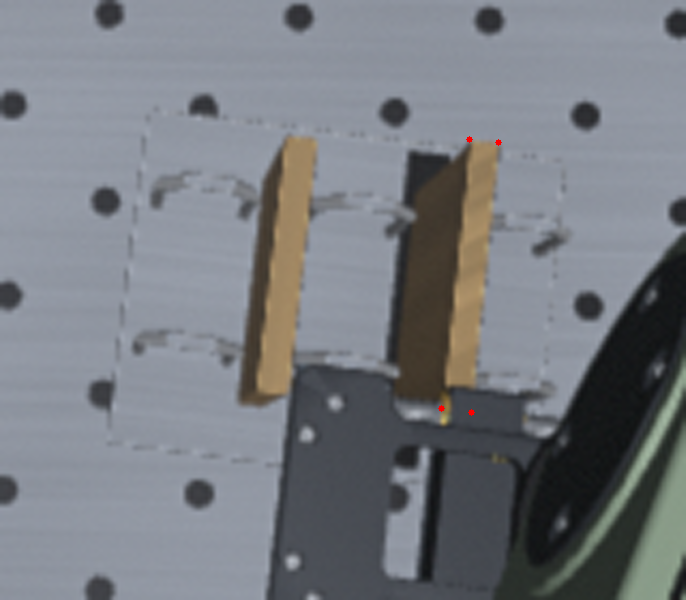

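View pics/j3.png

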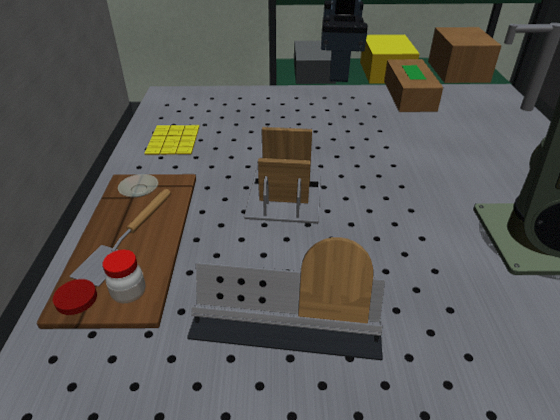

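```bash
python3 -c "
from workcell import env
env.job_done()"
```

```text
the job is handed in; nothing more can be done
```

The square-cornered board is standing in the empty slot of the wire rack, same edge down, and I handed the job in at about 11.5 s.

- **Pick-up:** the tool only points straight down here, so I could not grip the board at its 20° lean. I tipped it upright against the stand's lip with one finger, closed on it with 25 N, and lifted it straight out.
- **Placing:** I lowered it in steps over the slot, the last few millimetres slowly. The force on the tool reached 8.7 N upward when the board met the strip. That was at a tool height of 127 mm, where I had worked out about 126 mm. Then I opened the jaws and withdrew straight up.

**Last checks:** after release, the board's top corners in the pictures were within about 1 pixel (about 1–2 mm) of where a fully seated, upright, centred board should show. In the top view the gripper hid the near end of the board, so there I saw only its far end. By eye, the stored board and the round-topped board show no movement, and the arm is clear of everything. None of the checks failed or disagreed beyond these small differences.

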